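# Spacer block into a window frame glue-up

## Task

A small dark wooden window frame lies on the glue-up board, and its two long rails need a spacer between them so that they do not bow in while the glue sets. Of the three pale wooden spacer blocks, find the one that fills the gap between the long rails, set it crosswise between them near the middle of the frame (white marks), upright and fully down on the board, and let go. The other two blocks must not end up on the board.

Things in the scene. Friction and masses are not known exactly. Their poses are not given: they have to be found in the camera images.
- short_spacer (a point): The shortest of three upright plain pale wooden spacer blocks: 40 mm long (its x axis), 32 mm thick (its y axis), 50 mm high (z). The point is the block's centre, 25 mm above its underside. It stands loose on the table; about 46 g.
- middle_spacer (a point): The middle one of three upright plain pale wooden spacer blocks: 62 mm long (its x axis), 32 mm thick (its y axis), 50 mm high (z). The point is the block's centre, 25 mm above its underside. It stands loose on the table; about 71 g.
- long_spacer (a point): The longest of three upright plain pale wooden spacer blocks: 84 mm long (its x axis), 32 mm thick (its y axis), 50 mm high (z). The point is the block's centre, 25 mm above its underside. It stands loose on the table; about 97 g.
- gap (a point): Middle of the frame's inside, on the top face of the fixed grey board (170 x 260 x 12 mm). z up, x across the gap from rail to rail, y along the rails. Gap 68 mm wide between dark rails 22 mm high, 22 mm wide, inner top edges bevelled to an 80 mm mouth. Inside 186 mm long in y, closed by cross rails 22 mm high. White marks on the rails: y = 0. Pegs 24 mm high outside the rails.
There are look-alikes about, which are no part of the job. What is shaped like the part that bears middle_spacer but green or purple is not meant. Leave any red look-alike of the part that bears short_spacer alone.

How it is judged:
By the outcome, as a careful person would: the job done as asked, in the order asked, and still so for the second after the job is handed in, with the robot touching nothing.
It also fails if it takes over 38 s, if anything falls off the work surface, if the arm or the gripper's body presses on something with over 40 N, if the wrist force passes 120 N, or if a joint passes its speed limit or range.

## Robot

A 7-joint arm with a two-finger parallel gripper is mounted at the origin on the work surface. World frame = base frame: x ahead of the robot, y to its left, z up, the work surface at z = 0. Lengths are in m, angles in rad, forces in N, time in s.
With the tool pointing down it reaches from about 0.35 to 0.9 m from the base axis. Payload 8.1 kg.
Tool frame: the origin (TCP) lies on the centre line of the jaws, within the pads' length; the fingertips stand 17 mm ahead of it and the grasp point (between the pads) lies 2 mm behind it; x points along the fingers, z is the direction in which the jaws open and shut, and the axes are right-handed (so a half turn about x gives the same grasp; the last joint's range is limited). The gripper opens to 85 mm and grips with 20 to 120 N. Pads are 22 mm wide; open, the fingers measure 114 mm over their backs; the gripper's body (76 mm by 85 mm) begins 54 mm behind the grasp point. The pads swing forward as they close: fully open they stand 13 mm farther back than shut.
Start: joints at [1.086, 0.434, 0.025, 1.573, -0.012, 1.134, -0.075], TCP at [0.233, -0.58, 0.248] pointing down, gripper open.
Joint ranges: [-2.62, 2.62], [-0.44, 2.09], [-1.27, 1.32], [0.08, 2.57], [-1.32, 4.46], [0.12, 2], [-2.74, 2.74]. Speed limits (rad/s): [2.22, 2.22, 3.01, 3.01, 3.14, 3.14, 3.14].

## Interface

Orientations are given as a unit quaternion [x, y, z, w].
In Python, from rig import read_state, grab_frame, hand_in gives the robot as it stands.
- The arm moves only by the shell command python3 -m crank 'ROWS' [FORCE]. ROWS is JSON, a list of rows, each a list of 3 entries, a list of its own where there are three numbers: the shift along the world's x, y, z each as a share of 12 cm, from -1 to 1, then the turn, a rotation vector about the world's x, y, z each as a share of 120 degrees, from -1 to 1, then the opening, from 0 (shut) to 1 (fully open). A call has 1 to 20 rows; each row is the pose to reach, as a shift and turn from the pose commanded when the call began; what a row does not reach only later rows make up. A row lasts 1/10 s, in which the tool goes at most 50 mm and 8.59 degrees, less where a joint would pass 70% of its speed; a pose out of reach is approached as far as the arm can. A call with a number of a shift or a turn outside -1 to 1 is refused whole. A call with a gripper value outside its range is refused whole. The fingers move at their own pace and stop on an object; FORCE is the grip in N (left out, the last holds). Time passes only in rows, so rows that repeat a pose let the fingers close. It gives the time, the measured TCP pose, the force and the opening at its end, in the units of the state.
- read_state(): the state, without advancing time (a new reading comes with each control period).
- grab_frame(name): name is "scene" or "side" or "wrist"; returns a dict with "img" (480x640x3 uint8, red, green, blue), "camera_matrix" (3x3 intrinsics, pixels), "dist_coeffs" ([k1, k2, p1, p2, k3] as OpenCV has them; the pictures are not rectified), "rvec" (rotation vector, rad) and "tvec" (3), from world to camera coordinates, as OpenCV has them. Camera axes: x right, y down, z forward; pixel columns grow to the right and rows downward; lengths in m; the calibration is good to about 2 mm. A picture is of the moment at which its call begins. There is no depth.
- hand_in(): hands the job in, once; it reports no verdict.
The state is a dict: "time_s": time; "joint_pos": joint angles; "dq": joint speeds; "effort": joint torques, N m; "tcp_pos": TCP position; "orientation": TCP orientation; "force": force on the tool from outside, world axes, zero at the start; "wrist_torque": the same for the moment, N m; "width": finger opening in m.
Only numpy, scipy, OpenCV 4.12 (cv2) and the standard library are available. Lean on these libraries where they do the work, as an engineer would, in place of code of your own. Each camera call takes 0.05 s, during which the arm holds its last target.

## Working session

There is one attempt and no reset: what is moved stays moved. The work goes in short steps, Python scripts to look and compute and a shell command to move; the robot and the scene stay as the last step left them, time stands still between calls to the robot, and variables do not carry over. Pictures are saved under pics/ and viewed, and the job is handed in when it is done.

```bash
mkdir -p pics; ls
python3 - <<'E'
from rig import *
import cv2,pickle
s=read_state();print(s)
for n in("scene","side","wrist"):
    f=grab_frame(n);pickle.dump(f,open(f"pics/{n}0.pkl","wb"));cv2.imwrite(f"pics/{n}0.png",f["img"][:,:,::-1])
    print(n,f["camera_matrix"],f["dist_coeffs"],f["rvec"],f["tvec"])
E
```

```text
pics
{'time_s': 0.0, 'joint_pos': array([ 1.0863914 ,  0.43525356,  0.02498076,  1.57409223, -0.01157274,
        1.13401063, -0.07507801]), 'dq': array([-8.06090767e-05,  2.69960078e-04, -6.83797843e-05, -5.02501610e-04,
       -9.08161037e-04,  7.35071049e-04, -3.15955216e-04]), 'effort': array([ 8.80045754e-04, -6.70462203e+01,  1.02596082e+00, -3.16208196e+01,
        1.56901160e-02,  1.25254918e-02,  1.71436881e-05]), 'tcp_pos': array([ 0.23263069, -0.5795753 ,  0.24750894]), 'orientation': array([ 0.39632428,  0.58628663, -0.39578917,  0.58527429]), 'force': array([ 1.2894103 , -0.89868226,  0.15872472]), 'wrist_torque': array([-0.00815788, -0.02868446, -0.04488325]), 'width': 0.084982670473144}
scene [[488.2918172    0.         320.95190548]
 [  0.         488.2918172  236.12379228]
 [  0.           0.           1.        ]] [-0.09977696  0.          0.          0.          0.        ] [ 1.68375472  2.0578803  -0.68666195] [ 0.06941043 -0.35834721  1.26449373]
side [[547.14269509   0.         333.49688121]
 [  0.         547.14269509 239.11992221]
 [  0.           0.           1.        ]] [-0.09271658  0.          0.          0.          0.        ] [ 0.58290835 -2.7608667   1.05980015] [0.49031499 0.16600373 0.84055936]
wrist [[392.81611897   0.         315.21533908]
 [  0.         392.81611897 237.43505553]
 [  0.           0.           1.        ]] [-0.06319564  0.          0.          0.          0.        ] [-2.39251615  1.61839431  0.24138032] [-0.62334717 -0.03713884  0.37923613]
```

View pics/scene0.png

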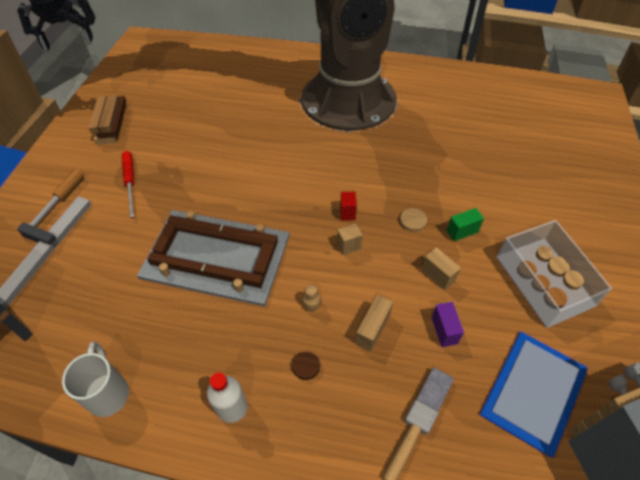

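View pics/side0.png

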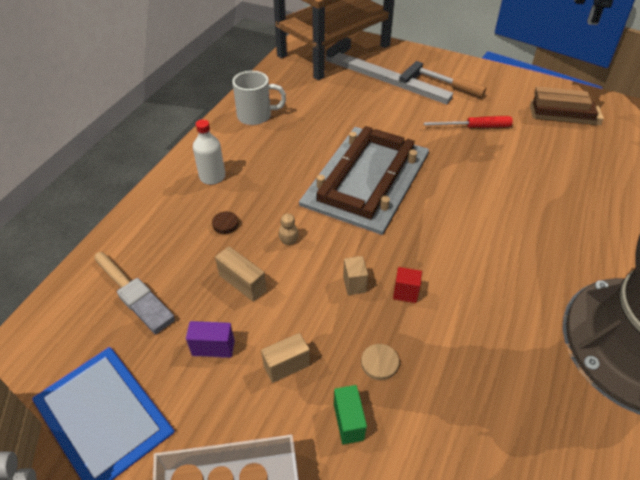

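View pics/wrist0.png

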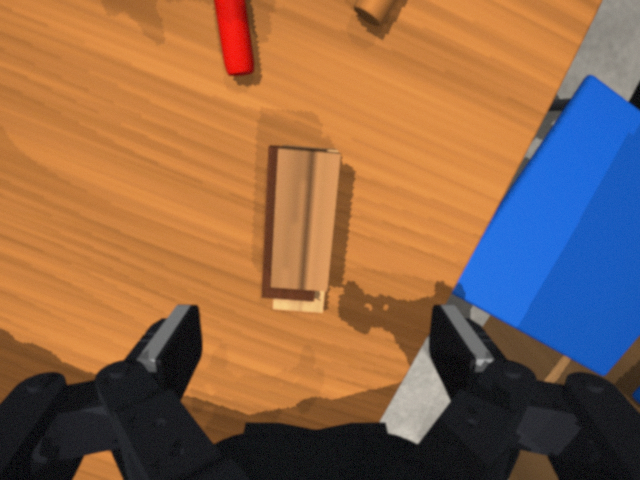

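Scene picture candidates for middle_spacer are the pale blocks at (349,238), (441,267) and (374,321). Look-alikes are green (465,224), purple (447,325) and red (348,205). The frame is at about (213,255). I'll measure the block tops at z = 0.05 and take a close crop.

```bash
cat > h.py <<'E'
import numpy as np,cv2,pickle
def cast(f,px,z):
    px=np.array(px,float).reshape(-1,1,2)
    K,D=np.array(f["camera_matrix"]),np.array(f["dist_coeffs"])
    n=cv2.undistortPoints(px,K,D).reshape(-1,2)
    R=cv2.Rodrigues(np.array(f["rvec"],float))[0];t=np.array(f["tvec"]).ravel()
    d=np.c_[n,np.ones(len(n))]@R; c=-R.T@t
    return c+d*((z-c[2])/d[:,2])[:,None]
def proj(f,P):
    return cv2.projectPoints(np.array(P,float).reshape(-1,1,3),np.array(f["rvec"],float),np.array(f["tvec"],float),np.array(f["camera_matrix"]),np.array(f["dist_coeffs"]))[0].reshape(-1,2)
E
python3 - <<'E'
from h import *
for n,boxes in (("scene",[(330,215,140,80),(130,200,170,110)]),("side",[(200,230,190,160),(290,115,150,120)])):
    f=pickle.load(open(f"pics/{n}0.pkl","rb"))
    for i,(x,y,w,h) in enumerate(boxes):
        c=f["img"][y:y+h,x:x+w,::-1]; k=min(800/w,600/h);k=4
        cv2.imwrite(f"pics/{n}_c{i}.png",cv2.resize(c,None,fx=k,fy=k,interpolation=cv2.INTER_CUBIC))
f=pickle.load(open("pics/scene0.pkl","rb"))
for p in [(349,232),(441,262),(374,315)]: print(p,cast(f,p,.05).round(3))
print(cast(f,[(213,255)],.012))
for p in [(349,238),(441,267),(374,321)]:print(f["img"][p[1],p[0]],cv2.cvtColor(f["img"][p[1]:p[1]+1,p[0]:p[0]+1],cv2.COLOR_RGB2HSV))
E
```

```text
(349, 232) [[0.467 0.08  0.05 ]]
(441, 262) [[0.502 0.259 0.05 ]]
(374, 315) [[0.635 0.152 0.05 ]]
[[ 0.54678258 -0.17637216  0.012     ]]
[171 131  82] [[[ 17 133 171]]]
[166 128  78] [[[ 17 135 166]]]
[171 130  79] [[[ 17 137 171]]]
```

View pics/scene_c0.png

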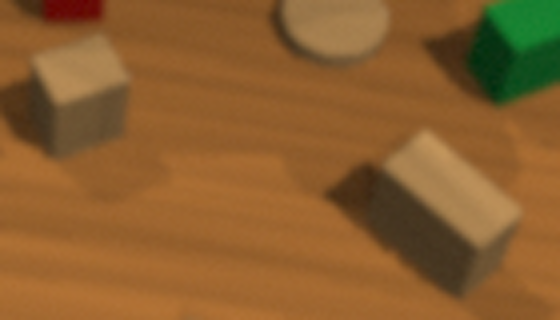

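View pics/scene_c1.png

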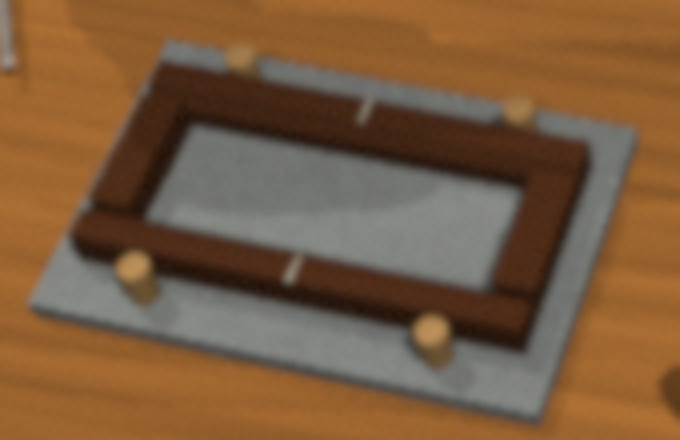

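View pics/side_c0.png

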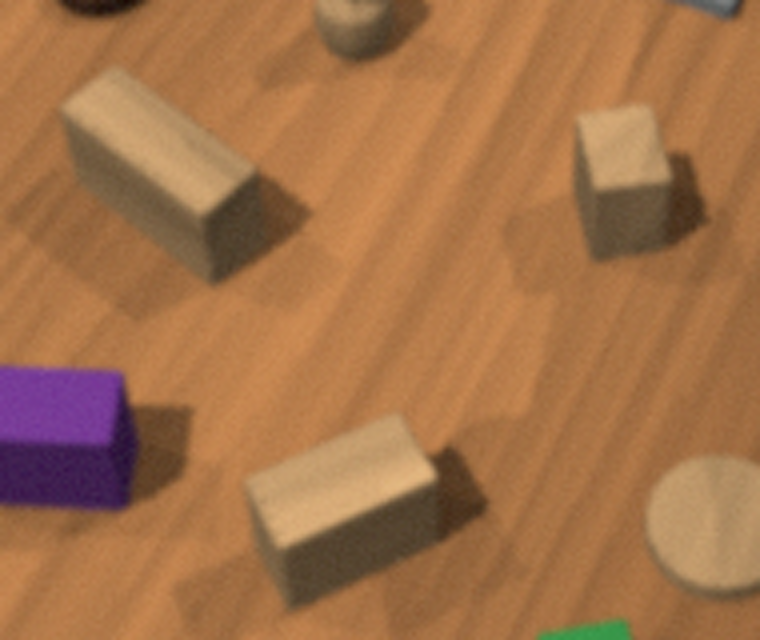

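View pics/side_c1.png

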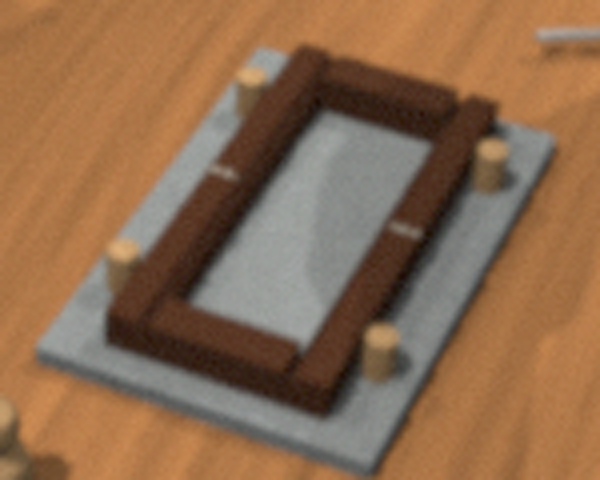

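Only the pale blocks match. The crop shows the one at (441,267) is middle-sized, the one at (349,238) short and the one at (374,321) long. I'll measure top-face corners, marks and board corners in both views.

Run:
```python
from h import *
S=pickle.load(open("pics/scene0.pkl","rb"));T=pickle.load(open("pics/side0.pkl","rb"))
def q(f,off,pts,z): return cast(f,(np.array(pts)+.5)/4-.5+np.array(off),z)[:,:2]
def rep(n,c):
    e=np.roll(c,-1,0)-c
    print(n,"ctr",c.mean(0).round(4),"len",np.linalg.norm(e,axis=1).round(4),"ang",np.degrees(np.arctan2(e[:,1],e[:,0])).round(1))
rep("mid scene",q(S,(330,215),[(425,130),(522,212),(478,248),(380,168)],.05))
rep("mid side",q(T,(200,230),[(400,415),(437,470),(287,546),(247,485)],.05))
rep("short scene",q(S,(330,215),[(30,60),(103,33),(130,77),(58,105)],.05))
rep("long side",q(T,(200,230),[(115,67),(260,175),(207,220),(62,108)],.05))
rep("board scene",q(S,(130,200),[(168,40),(637,127),(540,414),(32,303)],.012))
rep("board side",q(T,(290,115),[(265,48),(555,135),(370,468),(40,350)],.012))
for n,f,o,p in(("scene",S,(130,200),[(365,110),(293,269)]),("side",T,(290,115),[(223,173),(405,230)])):
    m=q(f,o,p,.034);d=m[1]-m[0];print(n,"marks",m.round(4).tolist(),"mid",m.mean(0).round(4),np.linalg.norm(d).round(4),np.degrees(np.arctan2(d[1],d[0])).round(1))
# inner floor edges visible
# colour-mask auto: top face via minAreaRect of bright pale pixels
for n,f,b in(("scene",S,(420,240,45,50)),("side",T,(255,328,60,55))):
    x,y,w,h=b;c=cv2.resize(f["img"][y:y+h,x:x+w],None,fx=4,fy=4,interpolation=cv2.INTER_CUBIC)
    hsv=cv2.cvtColor(c,cv2.COLOR_RGB2HSV)
    print(n,[hsv[j,i].tolist() for i,j in((90,60),(20,20),(90,130))])
```

```text
mid scene ctr [0.5016 0.2615] len [0.0605 0.0304 0.0592 0.0324] ang [  51.3  -39.1 -126.7  143.3]
mid side ctr [0.4972 0.2589] len [0.0265 0.0595 0.0286 0.0605] ang [ 145.2   54.7  -33.  -127.2]
short scene ctr [0.4662 0.0813] len [0.0396 0.0295 0.0388 0.0299] ang [ 126.1   35.3  -53.3 -143.1]
long side ctr [0.6327 0.1522] len [0.0846 0.0292 0.0847 0.029 ] ang [ 162.7   73.7  -17.3 -106.6]
board scene ctr [ 0.5414 -0.1748] len [0.2592 0.1694 0.2582 0.1687] ang [ 88.3  -1.5 -91.8 178.9]
board side ctr [ 0.5383 -0.1779] len [0.165  0.2623 0.1663 0.2608] ang [178.3  88.4  -2.3 -91.9]
scene marks [[0.4929, -0.1741], [0.5901, -0.1774]] mid [ 0.5415 -0.1758] 0.0972 -2.0
side marks [[0.5876, -0.1798], [0.4919, -0.1774]] mid [ 0.5397 -0.1786] 0.0957 178.6
scene [[16, 135, 187], [14, 178, 143], [17, 142, 86]]
side [[16, 119, 187], [13, 150, 197], [16, 112, 216]]
```

Run:
```python
from h import *
from rig import read_state
from scipy.spatial.transform import Rotation as R
s=read_state();print(s["time_s"],s["tcp_pos"]);M=R.from_quat(s["orientation"]).as_matrix();print(M.round(3))
print("jaw ang",np.degrees(np.arctan2(M[1,2],M[0,2])))
```

```text
0.15 [ 0.23268975 -0.57968294  0.24772179]
[[-0.001  0.928  0.372]
 [ 0.001  0.372 -0.928]
 [-1.    -0.    -0.001]]
jaw ang -68.13076536151657
```

```bash
python3 -m crank '[[[0.4,0.4,0],[0,0,0.07],1],[[0.8,0.8,0],[0,0,0.14],1],[[1,1,0],[0,0,0.2],1],[[1,1,0],[0,0,0.26],1]]' 30; python3 -m crank '[[[0.3,0.4,0],[0,0,0],1],[[0.5,0.8,0],[0,0,0],1],[[0.5,1,0],[0,0,0],1],[[0.5,1,0],[0,0,0],1]]'; python3 -c "
from rig import *;print(read_state())"
```

```text
time_s: 0.55
tcp_pos: [0.3572, -0.4553, 0.2483]
orientation: [0.221, 0.672, -0.219, 0.672]
force: [0.3, -0.5, 1.3]
width: 0.0854
time_s: 0.95
tcp_pos: [0.415, -0.3341, 0.2483]
orientation: [0.222, 0.672, -0.22, 0.671]
force: [-0.2, -0.2, 0.1]
width: 0.0854
{'time_s': 0.95, 'joint_pos': array([ 0.73952721,  0.29925793, -0.20499114,  1.78309158,  0.06577518,
        1.06703593, -0.12480966]), 'dq': array([ 0.05092976,  0.02170536,  0.07846585, -0.03979537,  0.02669826,
       -0.00016319,  0.06322394]), 'effort': array([-1.12763163e+00, -5.57168841e+01, -2.32135132e+00, -2.95910561e+01,
       -1.28513603e-01, -2.05105921e-02, -1.03995625e+00]), 'tcp_pos': array([ 0.41501476, -0.33407522,  0.24830774]), 'orientation': array([ 0.22213709,  0.67175158, -0.22029379,  0.67147268]), 'force': array([-0.2089689 , -0.16620178,  0.06324891]), 'wrist_torque': array([-0.02892946,  0.0119573 , -0.06549499]), 'width': 0.08537547182969642}
```

```bash
python3 -m crank '[[[0.1,0.4,0],[0,0,0],1],[[0.15,0.8,0],[0,0,0],1],[[0.15,1,0],[0,0,0],1],[[0.15,1,0],[0,0,0],1]]'; python3 -m crank '[[[0.1,0.4,0],[0,0,0],1],[[0.15,0.8,0],[0,0,0],1],[[0.15,1,0],[0,0,0],1],[[0.15,1,0],[0,0,0],1]]';python3 -m crank '[[[0.1,0.4,0],[0,0,0],1],[[0.15,0.8,0],[0,0,0],1],[[0.15,1,0],[0,0,0],1],[[0.15,1,0],[0,0,0],1]]';python3 -m crank '[[[0.1,0.4,0],[0,0,0],1],[[0.15,0.8,0],[0,0,0],1],[[0.15,1,0],[0,0,0],1],[[0.15,1,0],[0,0,0],1]]'; python3 -m crank '[[[0.1,0.4,0],[0,0,0],1],[[0.12,0.8,0],[0,0,0],1],[[0.12,0.8,0],[0,0,0],1],[[0.12,0.8,0],[0,0,0],1],[[0.12,0.8,0],[0,0,0],1]]'
python3 - <<'E'
from rig import *
from h import *
print(read_state()["joint_pos"].round(2))
f=grab_frame("wrist");pickle.dump(f,open("pics/w1.pkl","wb"));cv2.imwrite("pics/w1.png",f["img"][:,:,::-1])
print(read_state()["tcp_pos"],read_state()["dq"].round(3))
E
```

```text
time_s: 1.35
tcp_pos: [0.4311, -0.2166, 0.2484]
orientation: [0.223, 0.671, -0.222, 0.671]
force: [0.3, -0.0, -0.1]
width: 0.0853
time_s: 1.75
tcp_pos: [0.4492, -0.0974, 0.2484]
orientation: [0.223, 0.671, -0.222, 0.671]
force: [0.6, -0.2, -0.1]
width: 0.085
time_s: 2.15
tcp_pos: [0.4673, 0.0221, 0.2484]
orientation: [0.223, 0.671, -0.222, 0.671]
force: [0.1, -0.4, -0.1]
width: 0.0855
time_s: 2.55
tcp_pos: [0.4855, 0.1417, 0.2482]
orientation: [0.223, 0.671, -0.223, 0.671]
force: [0.5, -0.4, -0.1]
width: 0.0855
time_s: 3.05
tcp_pos: [0.5003, 0.2329, 0.2479]
orientation: [0.224, 0.67, -0.226, 0.67]
force: [-0.4, -0.2, -0.4]
width: 0.0852
[-0.16  0.37 -0.5   1.72  0.19  1.1  -1.37]
[0.50018823 0.2330102  0.24800426] [-0.001 -0.006 -0.008  0.001 -0.003 -0.001 -0.005]
```

View pics/w1.png

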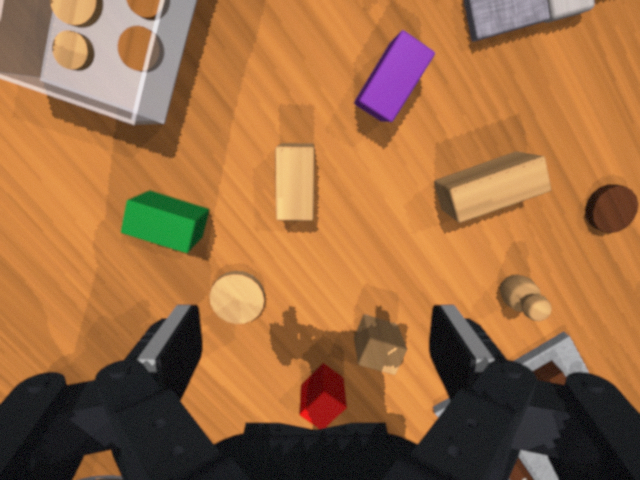

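The wrist view shows the pale middle spacer at (295,183), almost aligned with the jaws. The long one is at (495,185), the short at (382,342).

Run:
```python
from rig import *
from h import *
from scipy.spatial.transform import Rotation as R
f=pickle.load(open("pics/w1.pkl","rb"))
x0,y0=255,125;c=cv2.resize(f["img"][y0:y0+120,x0:x0+90],None,fx=4,fy=4,interpolation=cv2.INTER_CUBIC)
hsv=cv2.cvtColor(c,cv2.COLOR_RGB2HSV)
print(hsv[60*4,40*4],hsv[60*4,75*4],hsv[110*4,20*4])
m=((hsv[...,2]>150)&(hsv[...,1]<140)).astype(np.uint8)*255
m=cv2.morphologyEx(m,cv2.MORPH_OPEN,np.ones((9,9)))
k=max(cv2.findContours(m,0,1)[0],key=cv2.contourArea)
r=cv2.minAreaRect(k);b=(cv2.boxPoints(r)+.5)/4-.5+[x0,y0];print(r,b.round(1).tolist())
P=cast(f,b,.05)[:,:2];e=np.roll(P,-1,0)-P
print(P.mean(0),np.linalg.norm(e,axis=1).round(4),np.degrees(np.arctan2(e[:,1],e[:,0])).round(1))
M=R.from_quat(read_state()["orientation"]).as_matrix();print("jaw",np.degrees(np.arctan2(M[1,2],M[0,2])),read_state()["tcp_pos"],M[:,0].round(4))
```

```text
[ 17 125 230] [ 14 172 218] [ 14 173 220]
((159.5, 231.0), (300.0, 153.0), 90.0) [[275.4, 144.9], [313.6, 144.9], [313.6, 219.9], [275.4, 219.9]]
[0.50014063 0.26185528] [0.0308 0.0623 0.0325 0.0624] [ -37.2 -127.2  142.8   51.2]
jaw -37.13636873527675 [0.50018823 0.2330102  0.24800426] [-1.0e-04 -1.7e-03 -1.0e+00]
```

```bash
python3 -m crank '[[[0,0.235,-0.4],[0,0,0],1],[[0,0.235,-0.8],[0,0,0],1],[[0,0.235,-1],[0,0,0],1],[[0,0.235,-1],[0,0,0],1]]'; python3 -m crank '[[[0,0,-0.25],[0,0,0],1],[[0,0,-0.5],[0,0,0],1],[[0,0,-0.7],[0,0,0],1],[[0,0,-0.785],[0,0,0],1],[[0,0,-0.785],[0,0,0],1],[[0,0,-0.785],[0,0,0],1]]'; python3 -m crank '[[[0,0,0],[0,0,0],0.5],[[0,0,0],[0,0,0],0.4],[[0,0,0],[0,0,0],0.2],[[0,0,0],[0,0,0],0.2],[[0,0,0],[0,0,0],0.2],[[0,0,0],[0,0,0],0.2],[[0,0,0],[0,0,0],0.2],[[0,0,0],[0,0,0],0.2]]' 40
```

```text
time_s: 3.5
tcp_pos: [0.4977, 0.2606, 0.1247]
orientation: [0.222, 0.672, -0.227, 0.669]
force: [0.3, -0.6, 0.1]
width: 0.0853
time_s: 4.1
tcp_pos: [0.5004, 0.2643, 0.0358]
orientation: [0.225, 0.67, -0.224, 0.671]
force: [0.4, -0.1, -0.0]
width: 0.0855
time_s: 4.9
tcp_pos: [0.4996, 0.2643, 0.0347]
orientation: [0.224, 0.67, -0.224, 0.671]
force: [0.4, -0.3, 6.1]
width: 0.0314
```

```bash
python3 -m crank '[[[0,0,0.25],[0,0,0],0.2],[[0,0,0.6],[0,0,0],0.2],[[0,0,1],[0,0,0],0.2],[[0,0,1],[0,0,0],0.2]]'; python3 -m crank '[[[0.05,-0.3,0],[0,0,-0.06],0.2],[[0.1,-0.6,0],[0,0,-0.12],0.2],[[0.1,-0.9,0],[0,0,-0.18],0.2],[[0.1,-1,0],[0,0,-0.23],0.2],[[0.1,-1,0],[0,0,-0.23],0.2]]'; python3 -m crank '[[[0.05,-0.3,0],[0,0,-0.06],0.2],[[0.1,-0.6,0],[0,0,-0.12],0.2],[[0.1,-0.9,0],[0,0,-0.18],0.2],[[0.1,-1,0],[0,0,-0.226],0.2],[[0.1,-1,0],[0,0,-0.226],0.2]]'; python3 -m crank '[[[0.05,-0.3,0],[0,0,0],0.2],[[0.1,-0.6,0],[0,0,0],0.2],[[0.1,-0.9,0],[0,0,0],0.2],[[0.1,-1,0],[0,0,0],0.2],[[0.1,-1,0],[0,0,0],0.2]]'
python3 - <<'E'
from rig import *
from h import *
print(read_state()["joint_pos"].round(2),read_state()["width"])
for n in("scene","side"):
    f=grab_frame(n);pickle.dump(f,open(f"pics/{n}2.pkl","wb"));cv2.imwrite(f"pics/{n}2.png",f["img"][:,:,::-1])
E
```

```text
time_s: 5.3
tcp_pos: [0.5018, 0.2666, 0.1602]
orientation: [0.227, 0.669, -0.221, 0.673]
force: [1.5, 0.7, -1.0]
width: 0.0312
time_s: 5.8
tcp_pos: [0.5112, 0.1415, 0.1537]
orientation: [0.378, 0.597, -0.38, 0.597]
force: [0.9, 0.7, -0.4]
width: 0.0313
time_s: 6.3
tcp_pos: [0.5233, 0.0232, 0.1539]
orientation: [-0.507, -0.493, 0.508, -0.493]
force: [-0.6, 0.5, 0.7]
width: 0.0319
time_s: 6.8
tcp_pos: [0.5356, -0.0959, 0.1539]
orientation: [-0.506, -0.493, 0.507, -0.493]
force: [0.1, 0.7, -0.4]
width: 0.0312
[ 0.22  0.42 -0.19  1.87  0.1   0.86 -1.62] 0.03117258746540138
```

View pics/scene2.png

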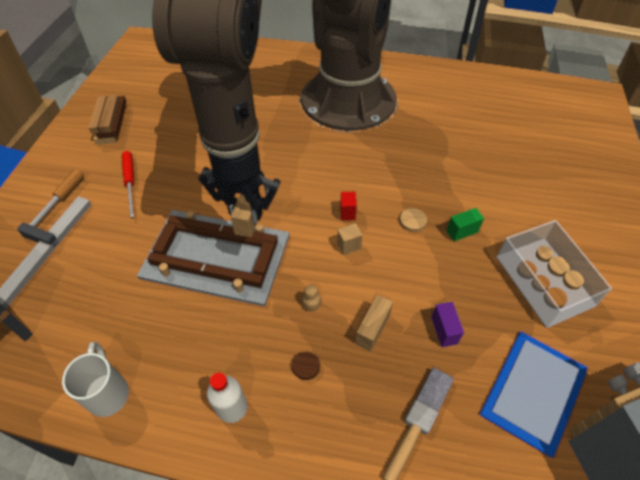

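View pics/side2.png

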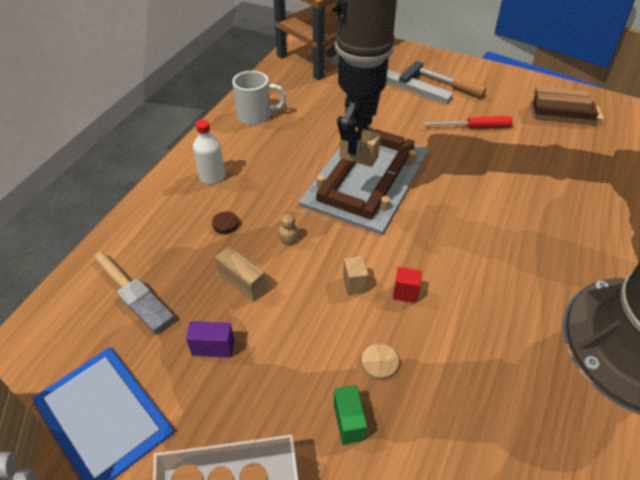

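```bash
python3 -m crank '[[[0.03,-0.3,0],[0,0,0],0.2],[[0.06,-0.5,0],[0,0,0],0.2],[[0.06,-0.675,0],[0,0,0],0.2],[[0.06,-0.675,0],[0,0,0],0.2],[[0.06,-0.675,0],[0,0,0],0.2]]'
python3 - <<'E'
from rig import *
from h import *
s=read_state();print(s["tcp_pos"])
for n in("scene","side","wrist"):
    f=grab_frame(n);pickle.dump(f,open(f"pics/{n}3.pkl","wb"));cv2.imwrite(f"pics/{n}3.png",f["img"][:,:,::-1])
S=pickle.load(open("pics/scene3.pkl","rb"));cv2.imwrite("pics/s3c.png",cv2.resize(S["img"][160:310,130:300,::-1],None,fx=4,fy=4,interpolation=2))
S=pickle.load(open("pics/side3.pkl","rb"));cv2.imwrite("pics/t3c.png",cv2.resize(S["img"][90:240,290:440,::-1],None,fx=4,fy=4,interpolation=2))
E
```

```text
time_s: 7.4
tcp_pos: [0.5429, -0.1744, 0.154]
orientation: [0.507, 0.494, -0.506, 0.493]
force: [0.2, 1.1, -1.0]
width: 0.0314
[ 0.54294497 -0.17443626  0.15402642]
```

View pics/wrist3.png

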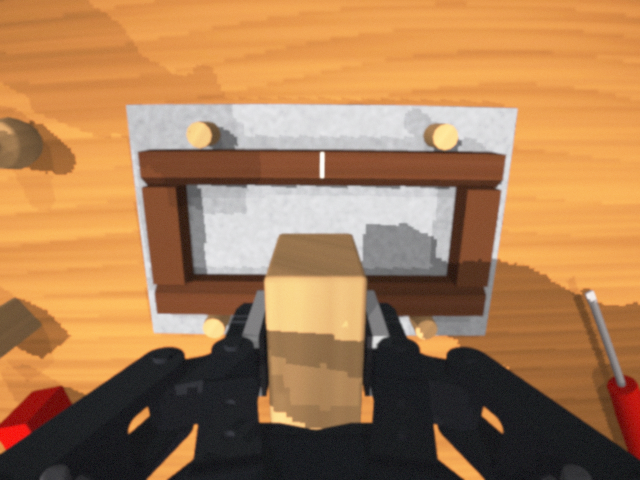

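View pics/s3c.png

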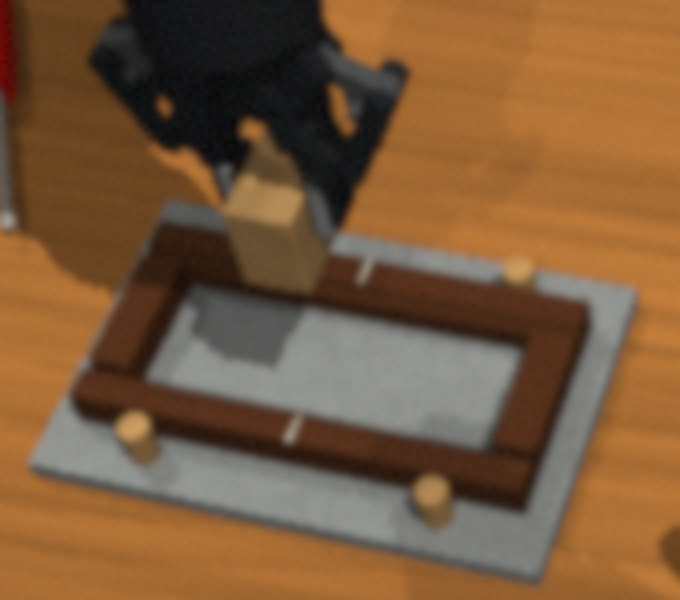

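View pics/t3c.png

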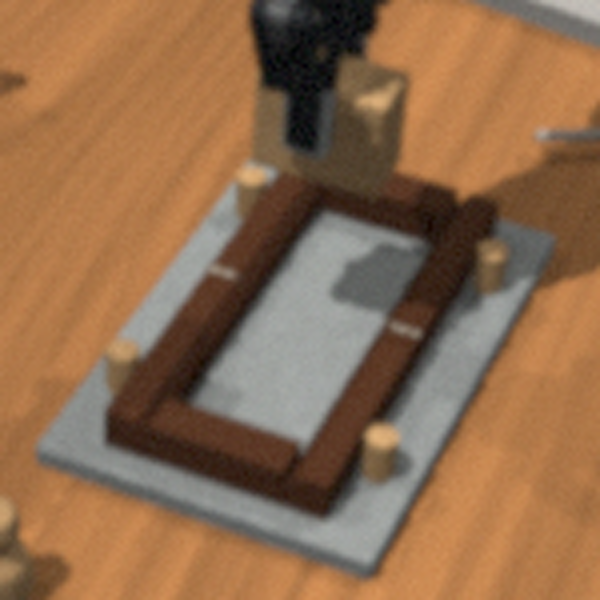

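The wrist view shows the far rail's mark at (322,165), both rails, and the block's end face with its bottom edge at row 234 and top edge at row 277. I'll cast these to get the block-to-frame offset.

Run:
```python
from h import *
f=pickle.load(open("pics/wrist3.pkl","rb"));R=cv2.Rodrigues(f["rvec"])[0];print("cam",-R.T@f["tvec"].ravel() if hasattr(f["tvec"],"ravel") else -R.T@np.array(f["tvec"]))
print("block bottom edge",cast(f,[(278,234),(358,234)],.119).round(4).tolist())
print("block top edge",cast(f,[(267,277),(365,277)],.169).round(4).tolist())
print("mark far ends",cast(f,[(322,152),(322,178)],.034).round(4).tolist())
g=f["img"].astype(int)
for c in (230,322,410): print(c,[(r,int(g[r,c].sum())) for r in range(146,192,1)])
for c in (230,400): print(c,[(r,int(g[r,c].sum())) for r in range(266,322,1)])
cv2.imwrite("pics/w3c.png",cv2.resize(f["img"][95:345,120:525,::-1],None,fx=1.9,fy=1.9,interpolation=2))
```

```text
cam [ 0.6166558  -0.17502964  0.27954222]
block bottom edge [[0.57, -0.1579, 0.119], [0.5691, -0.192, 0.119]]
block top edge [[0.571, -0.1591, 0.169], [0.5702, -0.1889, 0.169]]
mark far ends [[0.597, -0.1785, 0.034], [0.581, -0.1782, 0.034]]
230 [(146, 333), (147, 310), (148, 277), (149, 217), (150, 167), (151, 180), (152, 207), (153, 232), (154, 234), (155, 242), (156, 253), (157, 244), (158, 248), (159, 236), (160, 238), (161, 231), (162, 224), (163, 243), (164, 239), (165, 247), (166, 240), (167, 238), (168, 235), (169, 235), (170, 225), (171, 233), (172, 231), (173, 234), (174, 230), (175, 241), (176, 235), (177, 206), (178, 164), (179, 139), (180, 157), (181, 142), (182, 142), (183, 146), (184, 211), (185, 271), (186, 361), (187, 473), (188, 529), (189, 548), (190, 559), (191, 555)]
322 [(146, 592), (147, 590), (148, 545), (149, 415), (150, 303), (151, 427), (152, 661), (153, 742), (154, 755), (155, 758), (156, 758), (157, 758), (158, 758), (159, 758), (160, 758), (161, 758), (162, 758), (163, 758), (164, 758), (165, 758), (166, 758), (167, 758), (168, 757), (169, 756), (170, 75
[... 1466 characters left out ...]
(320, 306), (321, 300)]
400 [(266, 402), (267, 385), (268, 358), (269, 337), (270, 343), (271, 341), (272, 341), (273, 332), (274, 292), (275, 230), (276, 155), (277, 121), (278, 122), (279, 117), (280, 112), (281, 105), (282, 125), (283, 138), (284, 142), (285, 151), (286, 157), (287, 143), (288, 163), (289, 145), (290, 145), (291, 151), (292, 136), (293, 144), (294, 139), (295, 158), (296, 154), (297, 173), (298, 173), (299, 175), (300, 168), (301, 176), (302, 166), (303, 170), (304, 171), (305, 166), (306, 164), (307, 165), (308, 157), (309, 165), (310, 171), (311, 158), (312, 173), (313, 169), (314, 193), (315, 257), (316, 365), (317, 489), (318, 550), (319, 550), (320, 536), (321, 494)]
```

View pics/w3c.png

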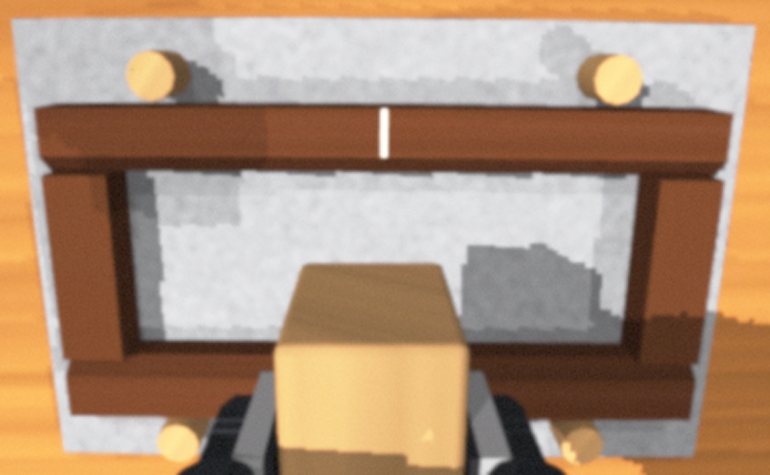

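Relative to the frame, the block needs about +1.5 mm in x and −3.5 mm in y. Descending to just above the rails first.

```bash
python3 -m crank '[[[0.012,-0.03,-0.15],[0,0,0],0.2],[[0.012,-0.03,-0.35],[0,0,0],0.2],[[0.012,-0.03,-0.5],[0,0,0],0.2],[[0.012,-0.03,-0.58],[0,0,0],0.2],[[0.012,-0.03,-0.58],[0,0,0],0.2],[[0.012,-0.03,-0.58],[0,0,0],0.2]]'
python3 - <<'E'
from rig import *
from h import *
f=grab_frame("wrist");pickle.dump(f,open("pics/wrist4.pkl","wb"));cv2.imwrite("pics/wrist4.png",f["img"][:,:,::-1])
S=grab_frame("side");cv2.imwrite("pics/t4c.png",cv2.resize(S["img"][90:240,290:440,::-1],None,fx=4,fy=4,interpolation=2))
E
```

```text
time_s: 8.15
tcp_pos: [0.5444, -0.1799, 0.0851]
orientation: [0.507, 0.493, -0.507, 0.493]
force: [1.1, -0.9, 0.6]
width: 0.0315
```

View pics/wrist4.png

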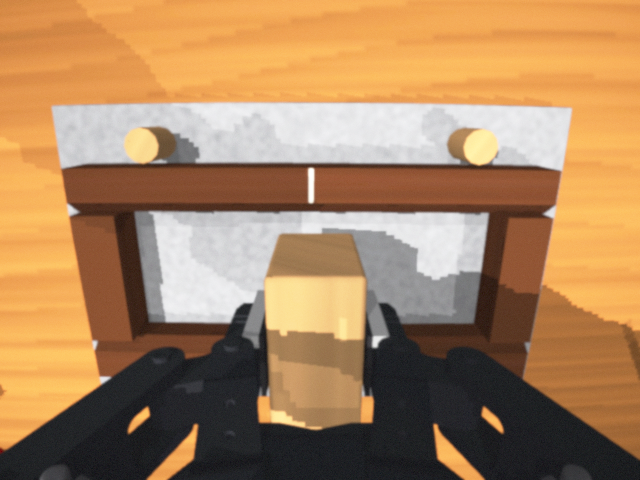

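View pics/t4c.png

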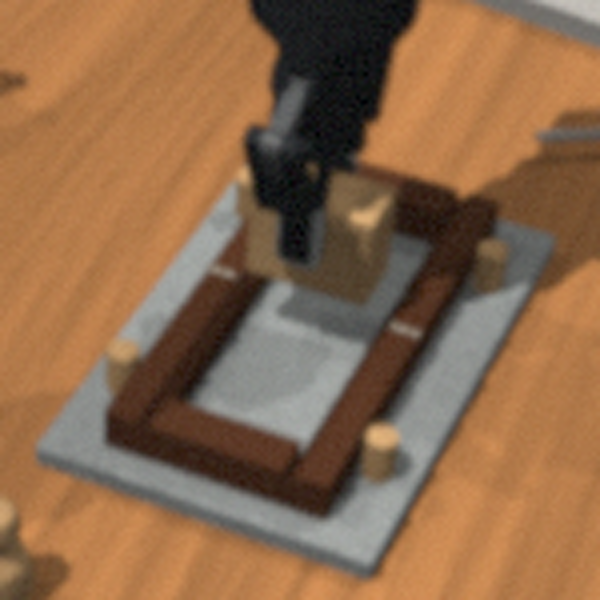

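Run:
```python
from h import *
f=pickle.load(open("pics/wrist4.pkl","rb"))
print("block bottom",cast(f,[(277,234),(357,234)],.0505).mean(0).round(4),"top",cast(f,[(267,277),(364,277)],.1005).mean(0).round(4))
print("mark",cast(f,[(311,168),(311,202)],.034).round(4).tolist())
g=f["img"].astype(int);print([(r,int(g[r,311].sum())) for r in range(162,216,2)])
```

```text
block bottom [ 0.5712 -0.1804  0.0505] top [ 0.5723 -0.1798  0.1005]
mark [[0.5971, -0.1785, 0.034], [0.5817, -0.1781, 0.034]]
[(162, 511), (164, 200), (166, 205), (168, 676), (170, 764), (172, 764), (174, 764), (176, 764), (178, 760), (180, 760), (182, 760), (184, 760), (186, 760), (188, 760), (190, 758), (192, 758), (194, 758), (196, 758), (198, 757), (200, 753), (202, 660), (204, 227), (206, 160), (208, 158), (210, 234), (212, 597), (214, 671)]
```

Clearance to the far rail is about 3.5 mm (ideal 3), and y is within 2 mm of the marks, so I'm lowering it the rest of the way.

```bash
python3 -m crank '[[[0,0.01,-0.08],[0,0,0],0.2],[[0,0.01,-0.16],[0,0,0],0.2],[[0,0.01,-0.22],[0,0,0],0.2],[[0,0.01,-0.27],[0,0,0],0.2],[[0,0.01,-0.3],[0,0,0],0.2],[[0,0.01,-0.3],[0,0,0],0.2],[[0,0.01,-0.3],[0,0,0],0.2]]'
```

```text
time_s: 8.95
tcp_pos: [0.544, -0.1792, 0.0485]
orientation: [0.507, 0.493, -0.507, 0.493]
force: [1.1, 0.3, -0.9]
width: 0.0314
```

```bash
python3 -m crank '[[[0,0,-0.008],[0,0,0],0.2],[[0,0,-0.016],[0,0,0],0.2],[[0,0,-0.016],[0,0,0],0.2]]'
python3 - <<'E'
from rig import *
from h import *
S=grab_frame("side");cv2.imwrite("pics/t5c.png",cv2.resize(S["img"][90:240,290:440,::-1],None,fx=4,fy=4,interpolation=2))
E
```

```text
time_s: 9.25
tcp_pos: [0.544, -0.1793, 0.0467]
orientation: [0.507, 0.493, -0.507, 0.493]
force: [-0.1, 0.2, -0.4]
width: 0.0318
```

View pics/t5c.png

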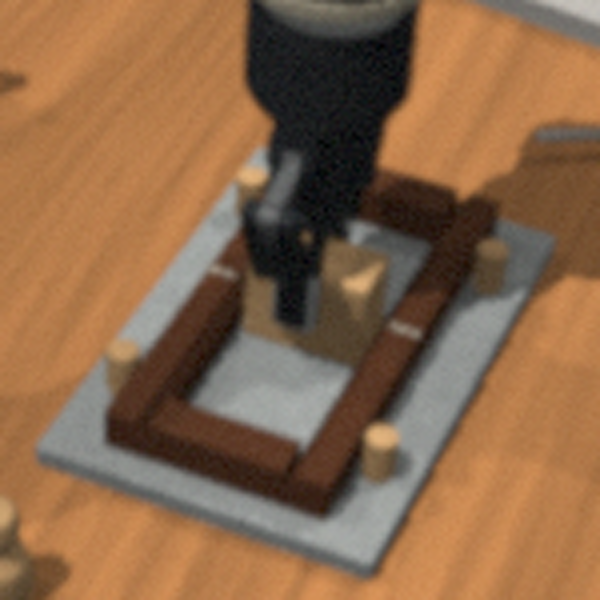

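The block is between the rails but there is no board contact force yet, so I'll go down a bit more.

```bash
python3 -m crank '[[[0,0,-0.008],[0,0,0],0.2],[[0,0,-0.008],[0,0,0],0.2]]'; python3 -m crank '[[[0,0,-0.008],[0,0,0],0.2],[[0,0,-0.008],[0,0,0],0.2]]'
```

```text
time_s: 9.5
tcp_pos: [0.544, -0.1792, 0.0467]
orientation: [0.507, 0.493, -0.507, 0.493]
force: [-4.4, 0.9, 11.6]
width: 0.0317
time_s: 9.7
tcp_pos: [0.544, -0.1793, 0.0467]
orientation: [0.507, 0.492, -0.507, 0.493]
force: [-6.2, 2.7, 23.7]
width: 0.0313
```

It contacted the board at the expected TCP height (0.0467). Releasing and rising.

```bash
python3 -m crank '[[[0,0,0.01],[0,0,0],0.2],[[0,0,0.01],[0,0,0],0.5],[[0,0,0.01],[0,0,0],0.7],[[0,0,0.01],[0,0,0],0.8],[[0,0,0.01],[0,0,0],0.8],[[0,0,0.01],[0,0,0],0.8]]'; python3 -m crank '[[[0,0,0.1],[0,0,0],0.8],[[0,0,0.3],[0,0,0],0.8],[[0,0,0.6],[0,0,0],0.8],[[0,0,1],[0,0,0],0.8],[[0,0,1],[0,0,0],0.8]]'; python3 -m crank '[[[-0.4,0,0.3],[0,0,0],0.8],[[-0.8,0,0.6],[0,0,0],0.8],[[-0.8,0,0.8],[0,0,0],0.8],[[-0.8,0,0.8],[0,0,0],0.8],[[-0.8,0,0.8],[0,0,0],0.8]]'
python3 - <<'E'
from rig import *
from h import *
fs={}
for n in("scene","side","wrist"):
    f=grab_frame(n);pickle.dump(f,open(f"pics/{n}6.pkl","wb"));cv2.imwrite(f"pics/{n}6.png",f["img"][:,:,::-1])
    fs[n]=f
cv2.imwrite("pics/s6c.png",cv2.resize(fs["scene"]["img"][190:310,130:300,::-1],None,fx=4,fy=4,interpolation=2))
cv2.imwrite("pics/t6c.png",cv2.resize(fs["side"]["img"][90:240,290:440,::-1],None,fx=4,fy=4,interpolation=2))
E
```

```text
time_s: 10.3
tcp_pos: [0.5438, -0.1792, 0.0457]
orientation: [-0.507, -0.493, 0.507, -0.493]
force: [0.2, -0.1, 0.6]
width: 0.0686
time_s: 10.8
tcp_pos: [0.5475, -0.1799, 0.1729]
orientation: [0.509, 0.489, -0.505, 0.496]
force: [1.0, 0.4, -0.4]
width: 0.0682
time_s: 11.3
tcp_pos: [0.4481, -0.1795, 0.2633]
orientation: [0.508, 0.492, -0.507, 0.494]
force: [0.9, 1.0, 0.3]
width: 0.0683
```

View pics/wrist6.png

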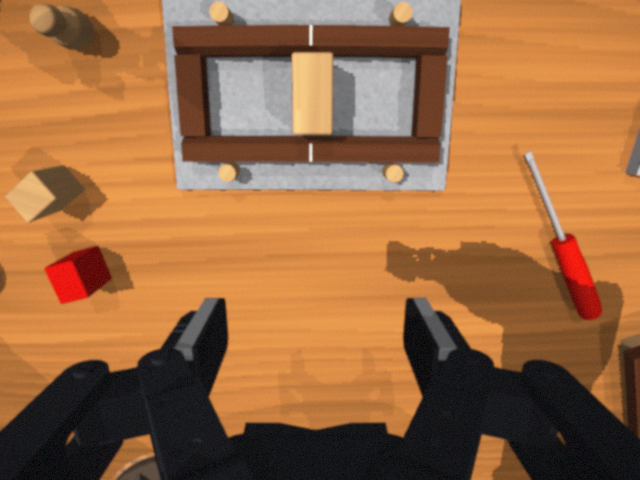

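View pics/s6c.png

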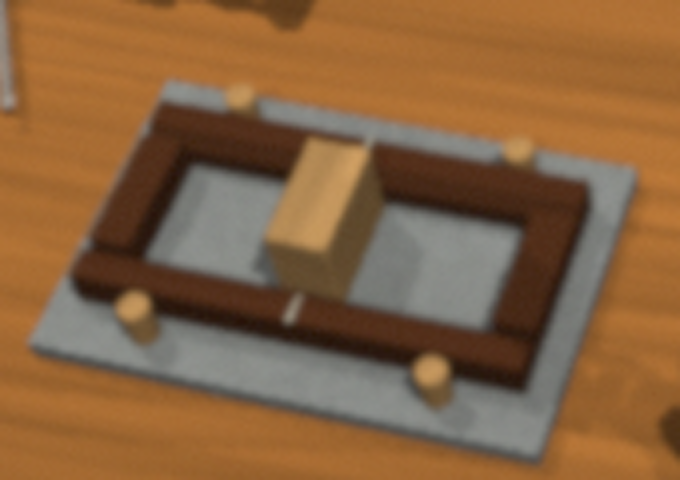

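View pics/t6c.png

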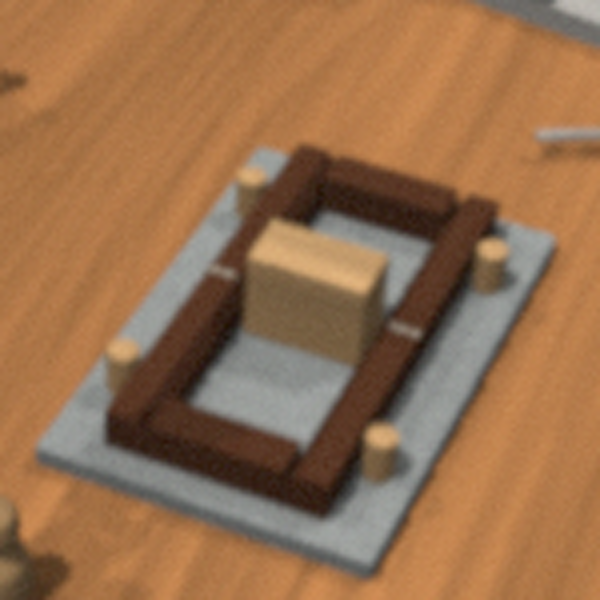

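The block stands upright and crosswise between the rails at the marks: wrist (312,93), marks at columns 310 and 311. As a last check I'll verify its size and position at z = 0.062.

Run:
```python
from h import *
w=pickle.load(open("pics/wrist6.pkl","rb"))
c=cast(w,[(292.5,52.5),(332,52.5),(331.5,134),(294,134.5)],.062)[:,:2];e=np.roll(c,-1,0)-c
print(c.mean(0).round(4),np.linalg.norm(e,axis=1).round(4),np.degrees(np.arctan2(e[:,1],e[:,0])).round(1))
print("marks",cast(w,[(310.5,35),(311,152)],.034).round(4).tolist())
S=pickle.load(open("pics/scene6.pkl","rb"))
c=cast(S,(np.array([(310,136),(379,150),(325,253),(267,238)])+.5)/4-.5+[130,190],.062)[:,:2];e=np.roll(c,-1,0)-c
print(c.mean(0).round(4),np.linalg.norm(e,axis=1).round(4))
```

```text
[ 0.5405 -0.1787] [0.0303 0.0612 0.0302 0.0616] [-91.7 178.6  89.1  -1.3]
marks [[0.589, -0.1783, 0.034], [0.4935, -0.1757, 0.034]]
[ 0.5415 -0.175 ] [0.0359 0.0628 0.0298 0.0615]
```

```bash
python3 -c "
from rig import *
print(read_state()['time_s'],hand_in())"
```

```text
the job is handed in; nothing more can be done
11.45 None
```

I set the 62 mm middle spacer crosswise in the 68 mm gap at the white marks, let it go and handed the job in at 11.45 s. The other two blocks and the look-alikes were not touched.

**Position:** the last wrist view, cast at the 62 mm top height, puts the block's centre at (0.5405, −0.1787). The midpoint of the marks is about (0.541, −0.177), so it is within about 2 mm, and its angle matches the frame to about 1°. The scene camera gives y = −0.175, which is about 4 mm off the wrist view; the cameras disagreed by that much from the start.

**Seating:** the block met the board at the TCP height I expected, pressing with about 24 N before I released it. Its top face measures 61 × 30 mm in the wrist view (62 × 32 nominal), so it is upright and fully down. The pictures show it standing clear of the gripper.

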